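# Lift the gravity latch of the sample cage and swing its gate open

### The arm

A 7-joint arm with a two-finger parallel gripper is mounted at the origin on a cart in front of the work surface, level with it; the furniture and walls round the work are solid. World frame = base frame: x ahead of the robot, y to its left, z up, the work surface at z = 0. Lengths are in m, angles in degrees, forces in N, time in s.
With the tool pointing down it reaches from about 0.425 to 0.875 m from the base axis. Payload 4.7 kg.
Tool frame: the origin (TCP) lies on the centre line of the jaws, within the pads' length; the fingertips stand 8 mm ahead of it and the grasp point (between the pads) lies 11 mm behind it; z points along the fingers, y is the direction in which the jaws open and shut (so a half turn about z gives the same grasp; the last joint's range is limited). The gripper opens to 87 mm and grips with 3 to 60 N. Pads are 19 mm wide; open, the fingers measure 117 mm over their backs; the gripper's body (75 mm by 190 mm) begins 51 mm behind the grasp point.
Start: joints at [-64.968, 18.392, -4.016, 83.108, 1.295, 78.541, -3.26], TCP at [0.267, 0.593, 0.231] pointing down, gripper open.
Joint ranges: [-163.93, 163.93], [-17.29, 119.83], [-79.2, 71.16], [3.27, 140.29], [-89.18, 269.18], [5.43, 117.66], [-154.24, 154.24]. Speed limits (degrees/s): [147.25, 147.25, 180, 180, 180, 180, 180].

### API

Orientations are given as [roll, pitch, yaw] about the fixed x, y, z axes, in that order (R = Rz(yaw) Ry(pitch) Rx(roll)).
In Python, from cell import env gives the robot as it stands. The module is installed in compiled form; this text tells all that it offers.
- The arm moves only by the tool move_arm, never from a script. Its argument "steps" is a list of rows, each a list of 2 entries, a list of its own where there are three numbers: the shift along the tool's x, y, z in m, then the turn about the tool's z in rad. A call has 1 to 20 rows; each row is the pose to reach, as a shift and turn from the pose commanded when the call began, along the tool's axes at that moment; what a row does not reach only later rows make up. A row lasts 1/8 s, in which the tool goes at most 62.5 mm and 10.7 degrees, less where a joint would pass 70% of its speed; a pose out of reach is approached as far as the arm can. A call with a gripper value outside its range is refused whole. "hand" is the closure, from -1 (fully open) to 1 (shut), set as the call begins (left out, the last holds). The fingers move at their own pace and stop on an object; "squeeze" is the grip in N (left out, the last holds). Time passes only in rows, so rows that repeat a pose let the fingers close. It gives the time, the measured TCP pose, the force and the opening at its end, in the units of the state.
- env.get_obs(): the state, without advancing time (a new reading comes with each control period).
- env.read_camera(name): name is "scene" or "top" or "wrist"; returns (picture, depth): 480x640x3 uint8, red, green, blue; 480x640 float32, m along the optical axis (not along the pixel's ray), 0 where there is no reading.
- env.calibration(name): a dict with "intrinsics" (3x3 intrinsics, pixels), "position" and "orientation" of the camera in the world; the wrist camera has in their place "mount" (4x4, takes a point from camera to tool coordinates, whose origin is the TCP and whose axes are the flange's). Camera axes: x right, y up, looking along -z (the intrinsics and any distortion apply to the point x, -y, -z); pixel columns grow to the right and rows downward; lengths in m; the calibration is good to about 2 mm. A picture is of the moment at which its call begins: read the wrist's pose just before it. calibration takes no time and is no camera call.
- env.sign_off(): hands the job in, once; it reports no verdict.
Trained networks look in the newest picture that a camera, given by its name, has taken for a name from the list of things; names that differ only in an ending like _2 or _b are one class to them, and where a whole thing is asked for, a point or a joint stands for the part that bears it (a point fixed in the world has none). Each returns a list of dicts, best first, with "conf" (0 to 1); they miss things now and then, are a little off and sometimes report something else, mostly with a low value. They report only what shows in the picture. A call takes as long as a camera call. They do not tell look-alikes from the thing itself.
- env.cut_out(camera, query): "region" (480x640 bool, what is visible of it) and "uv" ([column, row] in pixels, amid what is visible of it).
The state is a dict: "time_s": time; "qpos": joint angles; "joint_velocities": joint speeds; "effort": joint torques, N m; "tool_pos": TCP position; "tool_rot": TCP orientation; "force": force on the tool from outside, world axes, zero at the start; "wrist_torque": the same for the moment, N m; "grip_width": finger opening in m.
Only numpy, scipy, OpenCV 4.12 (cv2) and the standard library are available. Lean on these libraries where they do the work, as an engineer would, in place of code of your own. Each camera call takes 0.05 s, during which the arm holds its last target. There are 200 camera calls.

### The job

The sample cage on the bench is shut by a gravity latch. Press the latch's thumb plate down, under the overhanging shelf, until the bar lifts out of its keeper, then swing the gate wide open, about square to the cage front or further. Leave it standing open with the thumb plate let go and the bar dropped back level, the jar still standing where it is in the cage and the dish still lying on its top.

Things in the scene. Friction and masses are not known exactly. Their poses are not given: they have to be found in the camera images.
- cage: White sheet-metal cage fixed to the bench, 120 deep (x) x 170 wide (y) x 180 mm to the underside of its 8 mm top shelf. Origin: centre of its underside, on the bench (inner floor 8 mm higher); +x points from the gate into the cage (away from the robot), +y to the left, z up. Front plane at x = -60; rims at the shelf's sides and back stand to z 196.
- gate (a joint): Swing of the barred aluminium gate (126 wide, z 14 to 112, 10 thick) in the cage's front, rad: 0 shut, grows as its free (left, +y) edge swings out towards the robot about the vertical hinge at the right; stop at 1.8. Slight friction, so it stays where it is left. With the bar in the keeper it has only a few mm of play.
- latch (a joint): Tilt of the latch, rad: 0 at rest with the bar down in its keeper, grows as the thumb plate goes down and the bar rises; stop at 0.45. The bar is clear of the keeper from about 0.25. No spring: it falls back by the bar's weight; about 1 N on the thumb plate lifts it.
- gate_hinge (a point): Point on the gate's vertical hinge line, 121 mm above the bench, at cage x = -62, y = -66. Its axes turn with the gate: y runs along the gate from hinge to free edge, x from the outer face inwards.
- gate_edge (a point): Top of the gate's free edge, 128 mm from the hinge line, 112 mm above the bench. Axes as gate_hinge.
- thumb_plate (a point): On top of the steel thumb plate sticking out from the gate's outer face above its top rail, 123 mm above the bench. Plate 42 wide (y), 4 thick, from 3 to 53 mm in front of the latch pivot; this point 30 mm in front. Pivot: along the gate's top, 121 mm up; plate centre 95 mm from the hinge line. Axes turn with the plate: x inwards, y to the free edge, z up. 9 mm lower at latch 0.30.
- plate_lip (a point): Middle of the top of the upturned lip at the thumb plate's outer end, 131 mm above the bench at rest: 4 thick, 42 wide, standing 8 mm above the plate, 24 mm outwards from thumb_plate. A fingertip pressing the plate can hook behind it to pull the gate.
- shelf_edge (a point): Middle of the lower front edge of the cage's top shelf, 180 mm above the bench. The shelf overhangs the cage front by 42 mm, over most of the thumb plate, so the fingers must come in below this edge, tilted: about 35 degrees from vertical, pointing into the cage, fits.
- latch_bar (a point): On the centre line of the 8 x 8 mm steel latch bar, where it lies behind the keeper. The bar lies along the gate 30 mm inside the latch pivot, its left end reaching past the gate's free edge. 121 mm above the bench at rest.
- keeper (a point): Middle of the top edge of the fixed keeper upstand, 4 thick, 20 wide, inside the left post, 123 mm above the bench. The bar rests behind it (cage side), overlapped 6 mm in height.
- electrode_stand: Fixed stand left of the cage, a thing to keep clear of: base 116 x 104 mm, thin upright rod 310 mm tall at 57 mm in x and -36 mm in y from its origin, and a thin arm 128 mm above the bench from the rod to an electrode (up to 200 mm high) at -130 mm in x, +77 mm in y. Axes as the world.
- jar: Brown jar with black cap, diameter 45, 87 mm tall, 0.14 kg, standing loose in the cage. Origin: centre of its underside.
- dish: Shallow round lidded dish, diameter 61, 14 mm high, lying loose on the cage's top shelf. Origin: centre of its underside.
There are look-alikes about, which are no part of the job. What is shaped like the dish but black or orange is not meant.

How it is judged (in metres and radians):
On the way:
1. the bar is lifted clear of its keeper with the gate still in its frame (value of joint latch above 0.2 rad and value of joint gate below 0.1 rad), for 0.05 s.
At the end, for the whole second after the job is handed in: The gate stands still, open by at least 1.2 rad (69 degrees); the latch is back within 0.06 rad of level; the jar stands upright and at rest within 20 mm of where it was; the dish lies flat on the cage's top (value of joint gate above 1.2 rad and velocity of joint gate between -0.05 and 0.05 rad/s and value of joint latch below 0.06 rad and distance of jar from where it was at the start of the episode below 0.02 m and angle between each of jar, dish's own z axis and vertical below 0.15 rad and height (world z) of dish above 0.18 m and linear speed of jar below 0.02 m/s); the robot touches nothing.
It fails at once if the jar is tipped over (angle between jar's own z axis and vertical above 0.5 rad).
It fails at once if the dish is knocked off the cage (height (world z) of dish below 0.12 m).
It also fails if it takes over 45 s, if anything falls off the work surface, if the arm or the gripper's body presses on something with over 40 N, if the wrist force passes 120 N, or if a joint passes its speed limit or range.

## Working session

There is one attempt and no reset: what is moved stays moved. The work goes in short steps, Python scripts to look and compute and a tool call to move; the robot and the scene stay as the last step left them, time stands still between calls to the robot, and variables do not carry over. Pictures are saved under pics/ and viewed, about 8 in all and at most 12, crops included, and the job is handed in when it is done.

Besides the shell and the picture viewer there is one more tool, called by a JSON object that holds its "op" and its "data", one argument or row to a line. move_arm: Moves the arm, as the interface text tells. Its arguments: {"type":"object","properties":{"steps":{"type":"array"},"hand":{"type":"number"},"squeeze":{"type":"number"}},"required":["steps"]}

```bash
mkdir -p pics
cat > h.py <<'E'
import numpy as np,cv2
from scipy.spatial.transform import Rotation as R
from cell import env
def save(n,im): cv2.imwrite('pics/'+n+'.png',cv2.cvtColor(im,cv2.COLOR_RGB2BGR))
def rot(o):
    o=np.array(o,float)
    return o if o.shape==(3,3) else R.from_euler('xyz',o,degrees=True).as_matrix()
def cloud(name,depth):
    c=env.calibration(name);K=np.array(c['intrinsics'])
    v,u=np.mgrid[0:480,0:640]
    P=np.stack([(u-K[0,2])/K[0,0]*depth,-(v-K[1,2])/K[1,1]*depth,-depth],-1)
    if 'mount' in c:
        s=env.get_obs();M=np.array(c['mount']);P=P@M[:3,:3].T+M[:3,3]
        return P@rot(s['tool_rot']).T+np.array(s['tool_pos'])
    return P@rot(c['orientation']).T+np.array(c['position'])
E
python3 - <<'E'
from h import *
print(env.get_obs())
for n in ['scene','top']:
    print({k:np.array(v).round(3).tolist() for k,v in env.calibration(n).items()})
    im,d=env.read_camera(n);save(n+'0',im);P=cloud(n,d);np.save(n+'0.npy',P);
    for q in ['cage','gate','thumb_plate','dish','jar','electrode_stand','latch_bar']:
        for r in env.cut_out(n,q)[:2]:
            m=r['region']&(d>0);p=P[m]
            print(n,q,round(r['conf'],2),np.round(r['uv']),np.median(p,0).round(3) if len(p) else 0,np.percentile(p,[2,98],axis=0).round(3).tolist() if len(p) else 0)
E
```

```text
{'time_s': 0.0, 'qpos': array([-64.9675264 ,  18.44138215,  -4.01609302,  83.1744546 ,
         1.29597335,  78.54071089,  -3.25979832]), 'joint_velocities': array([-0.02408713, -0.04963438, -0.01315886, -0.03803338, -0.0927752 ,
       -0.04049982, -0.04174927]), 'effort': array([ 8.22711245e-04, -4.91286671e+01, -4.03750464e-01, -3.12522984e+01,
       -6.41619391e-02,  4.36263671e-02,  1.68750671e-04]), 'tool_pos': array([0.26653037, 0.5922544 , 0.22943918]), 'tool_rot': array([-1.79888752e+02,  6.47673580e-03,  1.55778201e+02]), 'force': array([-0.12562988, -0.29029633,  0.16792628]), 'wrist_torque': array([-0.01012645,  0.02885399, -0.00525296]), 'grip_width': 0.08706257820776307}
{'intrinsics': [[569.59, 0.0, 311.515], [0.0, 569.59, 238.36], [0.0, 0.0, 1.0]], 'position': [0.181, -0.679, 0.538], 'orientation': [61.768, 1.479, -34.918]}
scene cage 0.76 [351. 251.] [ 0.628 -0.124  0.128] [[0.558, -0.187, 0.006], [0.735, -0.004, 0.194]]
scene cage 0.37 [309. 254.] [ 0.587 -0.08   0.122] [[0.543, -0.105, 0.074], [0.633, -0.023, 0.13]]
scene gate 0.74 [322. 278.] [ 0.604 -0.095  0.09
[... 1012 characters left out ...]
.34 [346. 258.] [ 0.557 -0.081  0.123] [[0.545, -0.101, 0.119], [0.569, -0.061, 0.183]]
top thumb_plate 0.84 [345. 259.] [ 0.556 -0.081  0.123] [[0.544, -0.101, 0.119], [0.568, -0.061, 0.133]]
top dish 0.86 [236. 169.] [0.737 0.107 0.014] [[0.71, 0.079, 0.009], [0.765, 0.134, 0.018]]
top dish 0.8 [323. 328.] [ 0.44  -0.041  0.014] [[0.413, -0.07, -0.001], [0.467, -0.013, 0.017]]
top electrode_stand 0.52 [348. 203.] [ 0.636 -0.085  0.188] [[0.556, -0.181, 0.123], [0.731, -0.003, 0.196]]
top electrode_stand 0.33 [347. 257.] [ 0.556 -0.08   0.123] [[0.545, -0.101, 0.001], [0.567, -0.061, 0.134]]
top latch_bar 0.63 [347. 259.] [ 0.556 -0.081  0.123] [[0.545, -0.1, 0.119], [0.567, -0.061, 0.183]]
```

View pics/scene0.png

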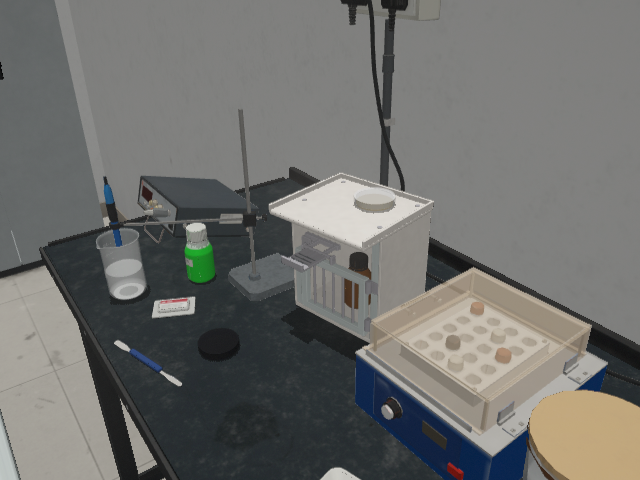

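View pics/top0.png

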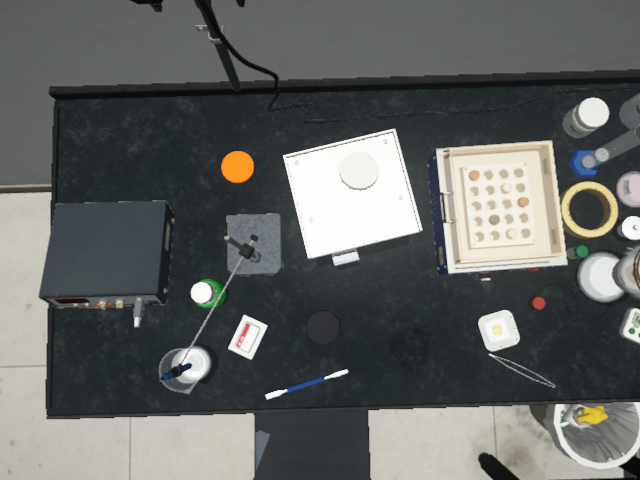

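Run:
```python
import numpy as np,cv2
P=np.load('top0.npy');xy=P[...,:2];z=P[...,2]
near=(abs(P[...,0]-.63)<.15)&(abs(P[...,1]+.09)<.14)
m=near&(z>.176)
print(cv2.minAreaRect((P[m][:,:2]*1000).astype(np.float32)))
m=near&(z>.116)&(z<.136)&(P[...,0]<.6)
print('plate',cv2.minAreaRect((P[m][:,:2]*1000).astype(np.float32)),m.sum())
m=near&(z>.128)&(z<.136)&(P[...,0]<.57)
print('lip',P[m].mean(0),np.percentile(P[m],[2,98],axis=0),np.polyfit(P[m][:,1],P[m][:,0],1))
# shelf front edge: min x per y bin
m=near&(z>.176)
q=P[m]
yb=np.arange(-.16,-.02,.01);f=[(y,q[abs(q[:,1]-y)<.005][:,0].min()) for y in yb]
print(np.round(f,4).tolist())
# other tall stuff
m=(z>.05)&~near
print(np.percentile(P[m],[1,50,99],axis=0).round(3),m.sum())
S=np.load('scene0.npy');m=(S[...,2]>.1)&(S[...,2]<.35)&(S[...,1]>0)&(S[...,0]>.3)&(S[...,0]<1)&(S[...,1]<.4)
print('tall scene',m.sum(),np.percentile(S[m],[2,50,98],axis=0).round(3))
```

```text
((613.9586181640625, -99.09654235839844), (229.70738220214844, 176.62713623046875), 12.059886932373047)
plate ((556.0580444335938, -81.3582763671875), (20.81093978881836, 41.77522659301758), 12.065271377563477) 333
lip [ 0.54786182 -0.08303409  0.13070117] [[ 0.5433469  -0.10242315  0.12816708]
 [ 0.55323046 -0.06362064  0.13378592]] [-0.21844278  0.52972362]
[[-0.16, 0.5776], [-0.15, 0.5762], [-0.14, 0.5738], [-0.13, 0.5722], [-0.12, 0.5697], [-0.11, 0.5669], [-0.1, 0.5657], [-0.09, 0.5629], [-0.08, 0.5606], [-0.07, 0.5591], [-0.06, 0.5566], [-0.05, 0.5551], [-0.04, 0.4843], [-0.03, 0.5501], [-0.02, 0.5498]]
[[ 0.392 -0.562  0.053]
 [ 0.899 -0.059  0.136]
 [ 0.902  0.451  0.304]] 80433
tall scene 18881 [[0.381 0.005 0.102]
 [0.899 0.167 0.217]
 [0.902 0.387 0.345]]
```

The pictures show the cage with its plate at scene (308,256). There are three dish-shaped things: the white dish on the shelf at scene (375,198), the black one at (218,341), and the orange one at top (236,169). Only the white one is on the cage.

Moves allow only shifts plus a turn about tool z, so I first need to find out whether the tool can be tilted at all, in free space. I'll check that space is clear.

Run:
```python
from h import *
for n in ['scene0','top0']:
    P=np.load(n+'.npy').reshape(-1,3)
    m=(P[:,0]>.1)&(P[:,0]<.75)&(P[:,1]>.4)&(P[:,1]<1.2)
    H,_,_=np.histogram2d(P[m][:,0],P[m][:,1],[np.arange(.1,.8,.1),np.arange(.4,1.3,.1)])
    print(n,H.astype(int).tolist(), P[m][:,2].max() if m.any() else 0)
im,d=env.read_camera('wrist');P=cloud('wrist',d);print('wrist',np.percentile(P[d>0],[1,25,50,75,99],axis=0).round(2).tolist());save('w0',im)
print(env.calibration('wrist'))
```

```text
scene0 [[0, 0, 8, 664, 800, 707, 637, 526], [100, 0, 441, 871, 762, 671, 602, 545], [1019, 30, 473, 478, 517, 533, 547, 502], [347, 111, 382, 214, 80, 3, 5, 51], [209, 0, 0, 0, 0, 0, 0, 0], [57, 0, 0, 0, 0, 0, 0, 0]] 0.32214194527420625
top0 [[249, 256, 249, 256, 362, 929, 329, 0], [158, 0, 0, 0, 114, 923, 351, 0], [1879, 0, 0, 0, 118, 902, 381, 0], [1728, 0, 0, 0, 112, 888, 408, 0], [666, 0, 0, 0, 21, 767, 420, 0], [800, 0, 0, 0, 16, 834, 457, 0]] 0.11535860157462208
wrist [[-0.37, -0.38, -0.85], [0.18, 0.41, -0.85], [0.25, 0.6, -0.84], [0.4, 0.79, 0.31], [0.9, 1.52, 0.34]]
{'intrinsics': array([[382.08431912,   0.        , 313.88741145],
       [  0.        , 382.08431912, 238.13499147],
       [  0.        ,   0.        ,   1.        ]]), 'mount': array([[-5.79335534e-04,  9.60674166e-01,  2.77677532e-01,
         7.59277209e-02],
       [ 9.99999431e-01,  8.05260669e-04, -6.99580968e-04,
         2.54554778e-04],
       [-8.95672158e-04,  2.77676969e-01, -9.60674086e-01,
        -1.54069361e-01],
       [ 0.00000000e+00,  0.00000000e+00,  0.00000000e+00,
         1.00000000e+00]])}
```

{"op": "move_arm", "data": {
  "steps": [
    [[0,0,-0.05],0.15],
    [[0,0,-0.1],0.3],
    [[0,0,-0.15],0.45],
    [[0,0,-0.2],0.6],
    [[0,0,-0.2],0.6]
  ],
  "hand": 1
}}

```text
time_s: 1.48
tool_pos: [0.2671, 0.5938, 0.436]
tool_rot: [179.6, -0.3, 121.4]
force: [-0.4, 0.3, 0.3]
grip_width: 0.0452
```

{"op": "move_arm", "data": {
  "steps": [
    [[-0.046,-0.002,-0.022],-0.103],
    [[-0.092,-0.003,-0.044],-0.206],
    [[-0.139,-0.005,-0.066],-0.309],
    [[-0.185,-0.006,-0.088],-0.412],
    [[-0.231,-0.008,-0.11],-0.515],
    [[-0.277,-0.01,-0.132],-0.618],
    [[-0.324,-0.011,-0.154],-0.721],
    [[-0.37,-0.013,-0.176],-0.824],
    [[-0.416,-0.014,-0.198],-0.927],
    [[-0.462,-0.016,-0.22],-1.03],
    [[-0.509,-0.017,-0.242],-1.133],
    [[-0.555,-0.019,-0.264],-1.236],
    [[-0.555,-0.019,-0.264],-1.236]
  ]
}}

```text
time_s: 3.1
tool_pos: [0.5282, 0.1083, 0.6214]
tool_rot: [-179.9, 4.1, -167.9]
force: [-0.3, 1.0, 0.2]
grip_width: 0.0008
```

{"op": "move_arm", "data": {
  "steps": [
    [[0,0,0.02],0],
    [[0,0,0.05],0],
    [[0,0,0.1],0],
    [[0,0,0.1],0]
  ]
}}

```text
time_s: 3.6
tool_pos: [0.5328, 0.1122, 0.5167]
tool_rot: [-180.0, 3.5, -167.7]
force: [0.2, -1.1, 0.7]
grip_width: 0.0006
```

Run:
```python
from h import *
print(env.get_obs()['qpos'].round(1))
```

```text
[-32.7   3.8  19.6  68.2  -1.2 104.7  88.7]
```

{"op": "move_arm", "data": {
  "steps": [
    [[0,0,-0.06],0],
    [[0,0,-0.12],0],
    [[0,0,-0.18],0],
    [[0,0,-0.24],0],
    [[0,0,-0.3],0],
    [[0,0,-0.36],0],
    [[0,0,-0.42],0],
    [[0,0,-0.48],0]
  ]
}}

```text
time_s: 4.6
tool_pos: [0.495, 0.1039, 0.6682]
tool_rot: [-180.0, 9.2, -167.7]
force: [-0.4, -0.6, 0.4]
grip_width: 0.0005
```

Run:
```python
from h import *
print(env.get_obs()['qpos'].round(1))
```

```text
[-47.8   4.4  37.6  49.6  -3.3 117.7  90.1]
```

{"op": "move_arm", "data": {
  "steps": [
    [[0,0,-0.06],0],
    [[0,0,-0.12],0],
    [[0,0,-0.18],0],
    [[0,0,-0.24],0]
  ]
}}

```text
time_s: 5.1
tool_pos: [0.4733, 0.1001, 0.7066]
tool_rot: [179.8, 13.8, -167.6]
force: [0.7, 0.1, -0.1]
grip_width: 0.0003
```

{"op": "move_arm", "data": {
  "steps": [
    [[-0.06,0,-0.06],0],
    [[-0.12,0,-0.12],0],
    [[-0.18,0,-0.18],0],
    [[-0.24,0,-0.24],0]
  ]
}}

```text
time_s: 5.6
tool_pos: [0.5477, 0.1155, 0.733]
tool_rot: [179.9, 18.0, -167.8]
force: [-0.0, 0.2, 0.1]
grip_width: 0.0003
```

Run:
```python
from h import *
print(env.get_obs()['qpos'].round(1))
```

```text
[-27.3  11.   19.3  33.8  -5.4 117.7  90.1]
```

{"op": "move_arm", "data": {
  "steps": [
    [[-0.05,0,-0.06],0],
    [[-0.1,0,-0.12],0],
    [[-0.15,0,-0.18],0],
    [[-0.2,0,-0.24],0]
  ]
}}

```text
time_s: 6.1
tool_pos: [0.5792, 0.1231, 0.7566]
tool_rot: [179.9, 21.9, -167.8]
force: [-0.2, 0.6, 0.3]
grip_width: 0.0003
```

{"op": "move_arm", "data": {
  "steps": [
    [[-0.05,0,-0.06],0],
    [[-0.1,0,-0.12],0],
    [[-0.15,0,-0.18],0],
    [[-0.2,0,-0.24],0]
  ]
}}

```text
time_s: 6.6
tool_pos: [0.591, 0.1256, 0.7838]
tool_rot: [179.9, 25.8, -167.8]
force: [0.3, 1.0, 0.0]
grip_width: 0.0004
```

{"op": "move_arm", "data": {
  "steps": [
    [[-0.03,0,-0.06],0],
    [[-0.06,0,-0.12],0],
    [[-0.1,0,-0.18],0],
    [[-0.13,0,-0.24],0]
  ]
}}

```text
time_s: 7.1
tool_pos: [0.5618, 0.1192, 0.8226]
tool_rot: [179.9, 29.9, -167.8]
force: [-0.8, 0.4, -0.0]
grip_width: 0.0003
```

Run:
```python
from h import *
print(env.get_obs()['qpos'].round(1))
```

```text
[-23.6  14.8  20.1  18.2  -9.6 117.6  90. ]
```

{"op": "move_arm", "data": {
  "steps": [
    [[-0.03,0,-0.06],0],
    [[-0.06,0,-0.12],0],
    [[-0.1,0,-0.18],0],
    [[-0.13,0,-0.24],0]
  ]
}}

```text
time_s: 7.6
tool_pos: [0.5289, 0.1122, 0.8589]
tool_rot: [179.9, 33.8, -167.8]
force: [0.5, 0.2, 0.3]
grip_width: 0.0006
```

{"op": "move_arm", "data": {
  "steps": [
    [[-0.02,0,-0.06],0],
    [[-0.04,0,-0.12],0],
    [[-0.06,0,-0.18],0],
    [[-0.08,0,-0.24],0]
  ]
}}

```text
time_s: 8.1
tool_pos: [0.4707, 0.0994, 0.8964]
tool_rot: [179.8, 37.7, -167.8]
force: [-0.0, 0.2, 0.4]
grip_width: 0.0006
```

Run:
```python
from h import *
o=env.get_obs();print(o['qpos'].round(1),rot(o['tool_rot']).round(3).tolist(),o['tool_pos'].round(4))
```

```text
[-40.1   5.6  34.9  19.9  -7.7 117.6  89.9] [[-0.774, -0.212, 0.597], [-0.167, 0.977, 0.131], [-0.611, 0.002, -0.791]] [0.4707 0.0994 0.8964]
```

Pushing up against the reach limit tilts the tool outward in steps, and each new call starts from the tilted pose. It is now tilted 37.7° at azimuth 12.3°, which matches the cage. Now down to a point 100 mm back from the plate along the tool axis.

{"op": "move_arm", "data": {
  "steps": [
    [[0.0325,-0.015,0.04],0],
    [[0.065,-0.03,0.08],0],
    [[0.0975,-0.045,0.12],0],
    [[0.13,-0.06,0.16],0],
    [[0.1625,-0.075,0.2],0],
    [[0.195,-0.09,0.24],0],
    [[0.2275,-0.105,0.28],0],
    [[0.26,-0.12,0.32],0],
    [[0.26,-0.12,0.32],0]
  ]
}}

```text
time_s: 9.22
tool_pos: [0.5188, 0.0156, 0.6459]
tool_rot: [179.2, 35.8, -169.7]
force: [-1.2, -3.2, 1.2]
grip_width: 0.0003
```

```bash
cat > st.py <<'E'
from h import *
import sys
o=env.get_obs();p=np.array(o['tool_pos']);M=rot(o['tool_rot'])
print(o['time_s'],o['qpos'].round(1),p.round(4),np.array(o['tool_rot']).round(1),o['force'].round(1))
if len(sys.argv)>3: print('tool shift to target',(M.T@(np.array(sys.argv[1:4],float)-p)).round(4))
E
python3 st.py .497 -.094 .224
```

```text
9.225 [  7.  -17.2  -4.3  79.   -9.6  83.2 101.2] [0.5188 0.0156 0.6459] [ 179.2   35.8 -169.7] [-1.2 -3.2  1.2]
tool shift to target [ 0.2801 -0.1083  0.3167]
```

```bash
python3 st.py .515 -.09 .35
```

```text
9.225 [  7.  -17.2  -4.3  79.   -9.6  83.2 101.2] [0.5188 0.0156 0.6459] [ 179.2   35.8 -169.7] [-1.2 -3.2  1.2]
tool shift to target [ 0.1914 -0.1064  0.2253]
```

{"op": "move_arm", "data": {
  "steps": [
    [[0.032,-0.018,0.038],0],
    [[0.064,-0.035,0.075],0],
    [[0.096,-0.053,0.113],0],
    [[0.128,-0.071,0.15],0],
    [[0.16,-0.089,0.188],0],
    [[0.191,-0.106,0.225],0],
    [[0.191,-0.106,0.225],0],
    [[0.191,-0.106,0.225],0]
  ]
}}

```text
time_s: 10.22
tool_pos: [0.543, -0.0752, 0.3264]
tool_rot: [176.8, 33.9, -168.7]
force: [1.1, -0.6, 0.8]
grip_width: 0.0003
```

```bash
python3 st.py .497 -.094 .224
```

```text
10.225 [ 47.  -17.3 -23.9 114.  -33.2  58.1 136.6] [ 0.543  -0.0752  0.3264] [ 176.8   33.9 -168.7] [ 1.1 -0.6  0.8]
tool shift to target [ 0.0976 -0.0127  0.0571]
```

```bash
python3 st.py .527 -.088 .195
```

```text
10.225 [ 47.  -17.3 -23.9 114.  -33.2  58.1 136.6] [ 0.543  -0.0752  0.3264] [ 176.8   33.9 -168.7] [ 1.1 -0.6  0.8]
tool shift to target [ 0.0884 -0.0149  0.0982]
```

{"op": "move_arm", "data": {
  "steps": [
    [[0.022,-0.004,0.024],0],
    [[0.044,-0.008,0.049],0],
    [[0.066,-0.012,0.074],0],
    [[0.088,-0.015,0.098],0],
    [[0.088,-0.015,0.098],0]
  ]
}}

```text
time_s: 10.85
tool_pos: [0.5262, -0.0874, 0.1933]
tool_rot: [176.7, 33.8, -168.8]
force: [0.0, 0.5, 0.5]
grip_width: 0.0004
```

```bash
python3 st.py .55 -.083 .16
```

```text
10.85 [ 45.4 -12.7 -22.9 126.5 -38.3  44.  147.3] [ 0.5262 -0.0874  0.1933] [ 176.7   33.8 -168.8] [0.  0.5 0.5]
tool shift to target [-0.0016 -0.0027  0.0411]
```

Run:
```python
from h import *
im,d=env.read_camera('wrist');save('w1',im);P=cloud('wrist',d);np.save('w1.npy',P)
for r in env.cut_out('wrist','thumb_plate')[:2]:
    m=r['region']&(d>0);p=P[m];print(r['conf'],r['uv'],np.median(p,0).round(4),np.percentile(p,[2,98],axis=0).round(3).tolist())
# tip pixels
c=env.calibration('wrist');K=np.array(c['intrinsics']);M=np.linalg.inv(np.array(c['mount']))
for t in [(0,0,.008),(.0095,0,.008),(0,.015,.008)]:
    q=M@np.array([*t,1]);print(t,K[0,2]+K[0,0]*q[0]/-q[2],K[1,2]-K[1,1]*q[1]/-q[2],d[240,320])
```

```text
0.9 [300.9, 245.9] [ 0.5729 -0.082   0.1254] [[0.545, -0.104, 0.122], [0.618, -0.052, 0.133]]
(0, 0, 0.008) 313.9545159671305 298.594782740487 0.2432758
(0.0095, 0, 0.008) 313.9329452473722 279.46984358119323 0.2432758
(0, 0.015, 0.008) 346.41110114339386 298.55457109805553 0.2432758
```

View pics/w1.png

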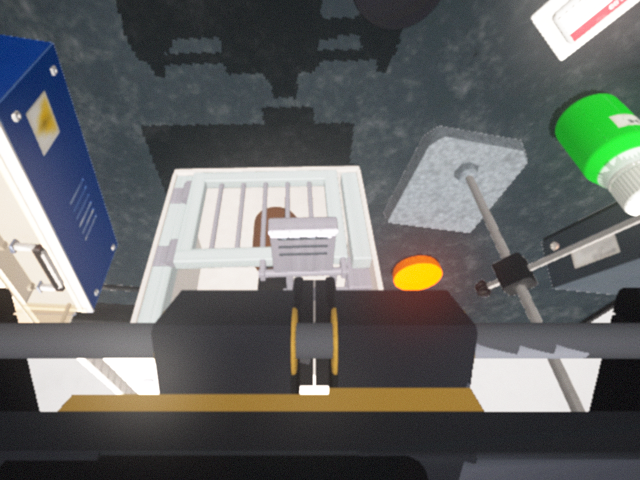

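The wrist view shows the closed fingertips at about (314,283), just behind the plate. The plate is around (303,240) with its lip at (303,226), and the gate bars and the brown jar are below. I'll measure the lip once more from this cloud.

Run:
```python
from h import *
P=np.load('w1.npy');o=env.get_obs();M=rot(o['tool_rot']);p=np.array(o['tool_pos'])
m=(abs(P[...,0]-.55)<.03)&(abs(P[...,1]+.083)<.04)&(P[...,2]>.1275)&(P[...,2]<.136)
q=P[m];print(m.sum(),q.mean(0).round(4),np.percentile(q,[2,98],axis=0).round(4).tolist(),np.polyfit(q[:,1],q[:,0],1).round(3))
m2=(abs(P[...,0]-.565)<.012)&(abs(P[...,1]+.083)<.015)&(P[...,2]>.11)&(P[...,2]<.1275);print('plate z',np.median(P[m2],0).round(4))
cx=np.array([.977,.213,0]);cy=np.array([-.213,.977,0])
lip=q.mean(0);print('lip along cx',(q@cx).min(),(q@cx).max(),'cy',(q@cy).min(),(q@cy).max())
corner=p+M@[.0095,0,.008];print('corner',corner.round(4),corner@cx,corner@cy)
print('cx,cy,-z in tool:',(M.T@cx).round(3),(M.T@cy).round(3),(M.T@[0,0,-1]).round(3))
```

```text
735 [ 0.5489 -0.087   0.1312] [[0.5442, -0.1062, 0.1277], [0.5544, -0.0675, 0.1336]] [-0.215  0.53 ]
plate z [ 0.5683 -0.0817  0.1254]
lip along cx 0.51567829262359 0.5211356755341905 cy -0.22274221185167117 -0.18088219434714292
corner [ 0.5246 -0.0886  0.1844] 0.49365328272396725 -0.19833361839565142
cx,cy,-z in tool: [-0.829 -0.013  0.559] [0.014 0.999 0.045] [ 0.559 -0.045  0.828]
```

{"op": "move_arm", "data": {
  "steps": [
    [[-0.0005,-0.002,0.018],0],
    [[-0.001,-0.004,0.036],0],
    [[-0.0015,-0.006,0.054],0],
    [[-0.0015,-0.006,0.054],0]
  ]
}}

```text
time_s: 11.45
tool_pos: [0.5591, -0.0852, 0.1511]
tool_rot: [176.8, 33.9, -168.7]
force: [-0.2, -0.4, -0.3]
grip_width: 0.0005
```

```bash
cat >> st.py <<'E'
cx=np.array([.977,.213,0]);cy=np.array([-.213,.977,0])
c=p+M@[.0095,0,.008];print('corner cx %.4f cy %.4f z %.4f'%(c@cx,c@cy,c[2]))
print('cx,cy,-z in tool:',(M.T@cx).round(3),(M.T@cy).round(3),(M.T@[0,0,-1]).round(3))
E
python3 st.py
```

```text
11.45 [ 44.3  -5.3 -25.4 126.  -38.1  35.9 147.6] [ 0.5591 -0.0852  0.1511] [ 176.8   33.9 -168.7] [-0.2 -0.4 -0.3]
corner cx 0.5247 cy -0.2018 z 0.1391
cx,cy,-z in tool: [-0.829 -0.013  0.558] [0.015 0.999 0.046] [ 0.558 -0.047  0.828]
```

{"op": "move_arm", "data": {
  "steps": [
    [[0.005,0,0.0075],0],
    [[0.01,-0.001,0.015],0],
    [[0.014,-0.001,0.02],0],
    [[0.017,-0.0015,0.025],0],
    [[0.017,-0.0015,0.025],0],
    [[0.017,-0.0015,0.025],0]
  ]
}}

```text
time_s: 12.2
tool_pos: [0.5574, -0.0857, 0.1191]
tool_rot: [176.8, 33.8, -168.8]
force: [0.6, 1.2, 0.3]
grip_width: 0.0005
```

```bash
python3 st.py
python3 - <<'E'
from h import *
im,d=env.read_camera('scene');P=cloud('scene',d)
save('s1',cv2.resize(im[170:350,200:440],None,fx=3,fy=3,interpolation=cv2.INTER_CUBIC))
E
```

```text
12.2 [ 43.6  -2.5 -25.2 127.9 -40.   31.9 150.7] [ 0.5574 -0.0857  0.1191] [ 176.8   33.8 -168.8] [0.6 1.2 0.3]
corner cx 0.5229 cy -0.2020 z 0.1072
cx,cy,-z in tool: [-0.83  -0.012  0.557] [0.016 0.999 0.046] [ 0.557 -0.047  0.829]
```

View pics/s1.png

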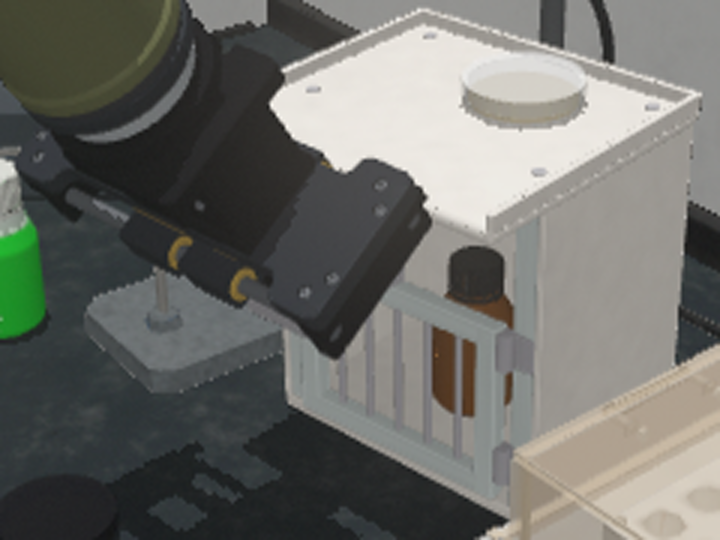

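The gripper body hides the plate from the scene camera, while the gate is still shut and the jar and dish are undisturbed. I'll check the lip height from the wrist depth.

Run:
```python
from h import *
im,d=env.read_camera('wrist');save('w2',im);P=cloud('wrist',d)
cx=np.array([.977,.213,0]);cy=np.array([-.213,.977,0])
a=P@cx;b=P@cy;z=P[...,2]
for lo in np.arange(.506,.530,.003):
    m=(a>lo)&(a<=lo+.003)&(abs(b+.202)<.022)&(z>.08)&(z<.14)&(d>0)
    print(round(lo,3),m.sum(),np.percentile(z[m],[5,50,95]).round(4) if m.any() else '')
```

```text
0.506 244 [0.1265 0.1302 0.1331]
0.509 245 [0.1225 0.126  0.1292]
0.512 898 [0.1078 0.1112 0.1231]
0.515 1416 [0.1019 0.1073 0.1173]
0.518 164 [0.1007 0.1124 0.1151]
0.521 60 [0.109  0.1101 0.1115]
0.524 181 [0.1069 0.1076 0.113 ]
0.527 236 [0.1073 0.1083 0.1163]
0.53 41 [0.1082 0.1092 0.121 ]
```

The wrist cloud shows the plate surface near 0.108 m, which gives a latch tilt of about 0.3 rad, so the bar is clear. Now I pull the gate by the lip.

{"op": "move_arm", "data": {
  "steps": [
    [[0.006,-0.003,-0.004],0.03],
    [[0.012,-0.007,-0.008],0.06],
    [[0.0175,-0.012,-0.0125],0.1],
    [[0.021,-0.017,-0.0155],0.12],
    [[0.025,-0.022,-0.018],0.14],
    [[0.029,-0.027,-0.021],0.15],
    [[0.029,-0.027,-0.021],0.15]
  ]
}}

```text
time_s: 13.18
tool_pos: [0.5282, -0.1209, 0.1189]
tool_rot: [171.1, 32.9, -179.1]
force: [0.0, -1.2, 0.5]
grip_width: 0.0007
```

```bash
python3 st.py
python3 - <<'E'
from h import *
im,d=env.read_camera('wrist');save('w3',im)
E
```

```text
13.175 [ 46.7  -4.2 -21.7 129.4 -42.9  35.5 149.6] [ 0.5282 -0.1209  0.1189] [ 171.1   32.9 -179.1] [ 0.  -1.2  0.5]
corner cx 0.4869 cy -0.2287 z 0.1071
cx,cy,-z in tool: [-0.823  0.114  0.557] [0.167 0.985 0.045] [ 0.543 -0.13   0.83 ]
```

View pics/w3.png

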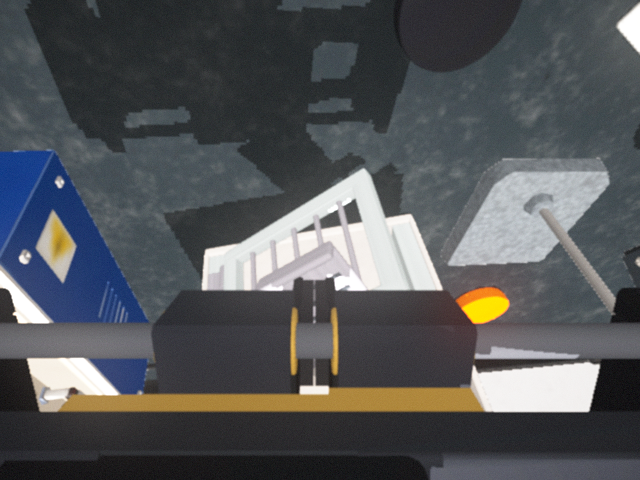

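The gate is now open about 0.4 rad, with its free edge at (360,175). The jar is hidden behind the gripper. Before sweeping right I'll check the clearance to the blue shaker.

Run:
```python
from h import *
for n in ['top0','scene0']:
    P=np.load(n+'.npy').reshape(-1,3)
    m=(P[:,1]<-.19)&(P[:,1]>-.36)&(P[:,0]<.62)&(P[:,0]>.35)&(P[:,2]>.02)
    for z0 in (.02,.08,.12,.16,.2): 
        k=m&(P[:,2]>z0); print(n,z0,k.sum(),P[k].min(0).round(3) if k.any() else '',P[k].max(0).round(3) if k.any() else '')
```

```text
top0 0.02 4945 [ 0.513 -0.36   0.02 ] [ 0.62  -0.19   0.198]
top0 0.08 4340 [ 0.526 -0.36   0.08 ] [ 0.62  -0.19   0.198]
top0 0.12 3156 [ 0.54 -0.36  0.12] [ 0.62  -0.19   0.198]
top0 0.16 24 [ 0.586 -0.194  0.183] [ 0.607 -0.19   0.198]
top0 0.2 0  
scene0 0.02 9147 [ 0.512 -0.36   0.02 ] [ 0.62  -0.19   0.196]
scene0 0.08 6774 [ 0.525 -0.36   0.08 ] [ 0.62  -0.19   0.196]
scene0 0.12 4338 [ 0.538 -0.36   0.12 ] [ 0.62  -0.19   0.196]
scene0 0.16 211 [ 0.584 -0.199  0.179] [ 0.62  -0.19   0.196]
scene0 0.2 0
```

{"op": "move_arm", "data": {
  "steps": [
    [[0.0035,-0.009,-0.0035],0.04],
    [[0.007,-0.018,-0.0075],0.08],
    [[0.009,-0.029,-0.01],0.12],
    [[0.0105,-0.039,-0.013],0.16],
    [[0.0105,-0.05,-0.0145],0.2],
    [[0.0105,-0.06,-0.016],0.24],
    [[0.0105,-0.06,-0.016],0.24]
  ]
}}

```text
time_s: 14.1
tool_pos: [0.5172, -0.1834, 0.1188]
tool_rot: [162.9, 29.8, 165.1]
force: [0.0, 0.7, 0.4]
grip_width: 0.0004
```

```bash
python3 st.py
python3 - <<'E'
from h import *
im,d=env.read_camera('wrist');save('w4',im)
E
```

```text
14.1 [ 50.8  -1.1 -17.6 126.7 -43.1  39.3 143.3] [ 0.5172 -0.1834  0.1188] [162.9  29.8 165.1] [0.  0.7 0.4]
corner cx 0.4633 cy -0.2852 z 0.1074
cx,cy,-z in tool: [-0.772  0.307  0.557] [0.397 0.917 0.044] [ 0.497 -0.255  0.829]
```

View pics/w4.png

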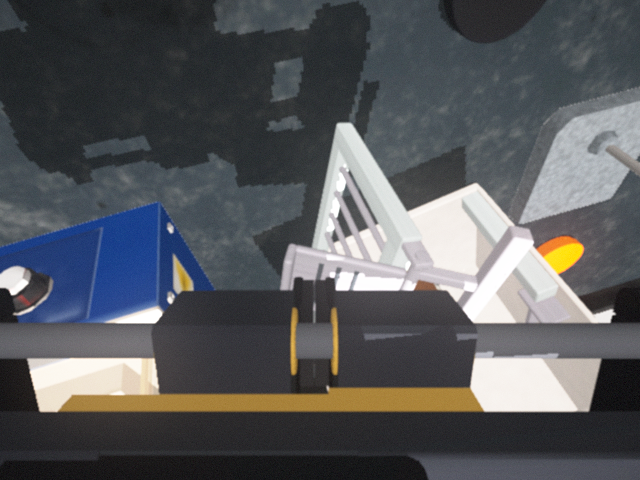

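The gate is at about 1.0 rad and the latch is still pressed. I'll check that the lip's arc clears the blue shaker.

Run:
```python
from h import *
cx=np.array([.977,.213]);cy=np.array([-.213,.977])
P=np.vstack([np.load(n+'.npy').reshape(-1,3) for n in ['top0','scene0']])
m=(P[:,1]<-.205)&(P[:,1]>-.45)&(P[:,0]<.75)&(P[:,0]>.4)&(P[:,2]>.085)&(P[:,2]<.17)
B=P[m][:,:2]
print('box near corner y max by x',[(round(x,2),round(B[abs(B[:,0]-x)<.005][:,1].max(),4)) for x in np.arange(.53,.66,.015) if (abs(B[:,0]-x)<.005).any()])
H=.572*cx-.297*cy
for g in (1.0,1.2,1.3,1.4,1.5,1.6):
    c,s=np.cos(g),np.sin(g);D=[]
    for r in np.linspace(.074,.116,8):
        for x in (-.056,-.03):
            q=H+(x*c-r*s)*cx+(x*s+r*c)*cy
            D.append((np.linalg.norm(B-q,axis=1).min(),*q.round(3)))
    print(g,np.round(min(D),3))
```

```text
box near corner y max by x [(np.float64(0.53), np.float64(-0.2532)), (np.float64(0.55), np.float64(-0.2526)), (np.float64(0.56), np.float64(-0.2517)), (np.float64(0.58), np.float64(-0.2514)), (np.float64(0.59), np.float64(-0.2504)), (np.float64(0.61), np.float64(-0.2434)), (np.float64(0.62), np.float64(-0.2424)), (np.float64(0.64), np.float64(-0.2415)), (np.float64(0.65), np.float64(-0.2412))]
1.0 [ 0.058  0.533 -0.195]
1.2 [ 0.041  0.54  -0.212]
1.3 [ 0.033  0.545 -0.22 ]
1.4 [ 0.025  0.527 -0.229]
1.5 [ 0.015  0.527 -0.239]
1.6 [ 0.004  0.529 -0.249]
```

{"op": "move_arm", "data": {
  "steps": [
    [[-0.0045,-0.01,-0.0005],0],
    [[-0.0087,-0.02,-0.001],0],
    [[-0.0135,-0.028,-0.0005],0],
    [[-0.018,-0.036,0],0],
    [[-0.018,-0.036,0],0],
    [[-0.018,-0.036,0],0]
  ]
}}

```text
time_s: 14.9
tool_pos: [0.5285, -0.2208, 0.1185]
tool_rot: [162.9, 29.8, 165.2]
force: [-0.4, -0.2, 0.7]
grip_width: 0.0002
```

```bash
python3 st.py
python3 - <<'E'
from h import *
im,d=env.read_camera('wrist');save('w5',im);P=cloud('wrist',d)
cx=np.array([.977,.213,0]);cy=np.array([-.213,.977,0])
rs=env.cut_out('wrist','gate')[:1]
for r in rs:
    p=P[r['region']&(d>0)];p=p[(p[:,2]>.02)&(p[:,2]<.118)]
    a=np.c_[p@cx,p@cy];print(len(a),a.min(0),a.max(0),cv2.fitLine(a.astype(np.float32),cv2.DIST_HUBER,0,.001,.001).ravel())
E
```

```text
14.9 [ 52.    3.  -16.  122.7 -41.9  40.6 145.2] [ 0.5285 -0.2208  0.1185] [162.9  29.8 165.2] [-0.4 -0.2  0.7]
corner cx 0.4664 cy -0.3241 z 0.1071
cx,cy,-z in tool: [-0.773  0.305  0.557] [0.395 0.917 0.046] [ 0.497 -0.255  0.829]
9969 [ 0.44252295 -0.33848341] [ 0.6902606  -0.16253915] [ 0.9972857  -0.07362906  0.47038376 -0.2871656 ]
```

View pics/w5.png

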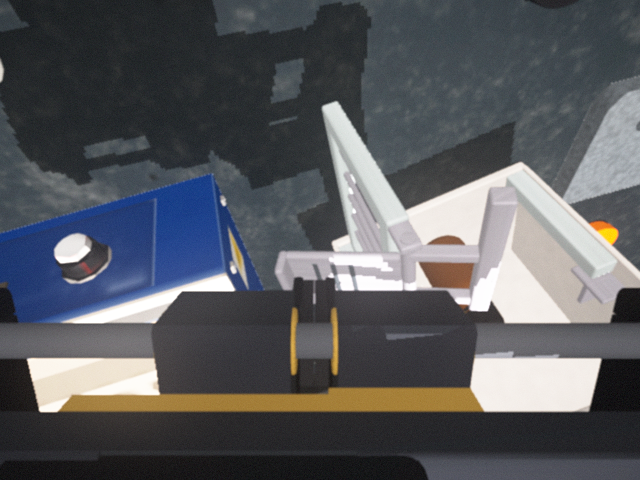

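The gate stands near square (roughly 1.35–1.5 rad), with its top edge running from (330,105) to (405,245) and the plate at (340,265). The jar is visible at (450,255). I'll ease off the lip and back out along the tool axis.

{"op": "move_arm", "data": {
  "steps": [
    [[0.0015,0.003,-0.004],0],
    [[0.0015,0.003,-0.01],0],
    [[0.0015,0.003,-0.018],0],
    [[0.0015,0.003,-0.028],0],
    [[0.0015,0.003,-0.045],0],
    [[0.0015,0.003,-0.07],0],
    [[0.0015,0.003,-0.1],0],
    [[0.0015,0.003,-0.14],0],
    [[0.0015,0.003,-0.14],0]
  ]
}}

```text
time_s: 16.12
tool_pos: [0.4527, -0.2429, 0.2383]
tool_rot: [163.1, 30.1, 165.1]
force: [0.4, 0.7, -0.7]
grip_width: 0.0008
```

```bash
python3 st.py
python3 - <<'E'
from h import *
cx=np.array([.977,.213,0]);cy=np.array([-.213,.977,0])
ims=[]
for n in ['top','scene']:
    im,d=env.read_camera(n);P=cloud(n,d);ims.append(im)
    for q in ['gate','thumb_plate','jar','dish']:
        for r in env.cut_out(n,q)[:1]:
            p=P[r['region']&(d>0)];print(n,q,round(r['conf'],2),np.round(r['uv']),np.median(p,0).round(3))
    a=P@cx;b=P@cy;z=P[...,2]
    m=(a>.42)&(a<.575)&(b>-.36)&(b<-.22)&(z>.1)&(z<.14)
    if m.sum()>20:
        k=np.c_[a[m],b[m]].astype(np.float32)*1000
        print(n,m.sum(),'rect',cv2.minAreaRect(k)); t=m&(z>.127); print('lip z',np.percentile(z[m],[50,90,98]).round(4),t.sum(),k.min(0),k.max(0))
    g=m&(z>.105)&(z<.116);k=np.c_[a[g],b[g]]
    if len(k)>10: print('rail',len(k),k.mean(0).round(3),np.polyfit(k[:,0],k[:,1],1).round(3))
save('f1',np.hstack([cv2.resize(ims[0][90:310,220:460],(400,367)),cv2.resize(ims[1][150:370,200:440],(400,367))]))
E
```

```text
16.125 [ 57.2 -10.6 -10.6 120.1 -37.9  59.2 143. ] [ 0.4527 -0.2429  0.2383] [163.1  30.1 165.1] [ 0.4  0.7 -0.7]
corner cx 0.3878 cy -0.3296 z 0.2269
cx,cy,-z in tool: [-0.77   0.307  0.56 ] [0.395 0.918 0.039] [ 0.502 -0.251  0.828]
top gate 0.7 [405. 276.] [ 0.53  -0.177  0.122]
top thumb_plate 0.89 [416. 274.] [ 0.528 -0.192  0.123]
top dish 0.87 [237. 168.] [0.738 0.107 0.014]
top 1577 rect ((478.6337890625, -293.4609375), (89.94541931152344, 114.52542114257812), 83.07479095458984)
lip z [0.1227 0.1256 0.1302] 80 [ 426.76077 -340.024  ] [ 536.9857  -242.66142]
rail 199 [ 0.502 -0.283] [-0.155 -0.205]
scene gate 0.67 [329. 317.] [ 0.534 -0.18   0.09 ]
scene thumb_plate 0.72 [328. 310.] [ 0.527 -0.203  0.122]
scene jar 0.56 [357. 272.] [ 0.658 -0.095  0.071]
scene dish 0.7 [373. 197.] [ 0.674 -0.115  0.201]
scene 1997 rect ((509.5419006347656, -299.498046875), (131.22225952148438, 82.72958374023438), 6.8884501457214355)
lip z [0.1217 0.1257 0.1325] 180 [ 441.89847 -343.7205 ] [ 574.979   -260.62076]
rail 479 [ 0.521 -0.294] [-0.141 -0.221]
```

View pics/f1.png

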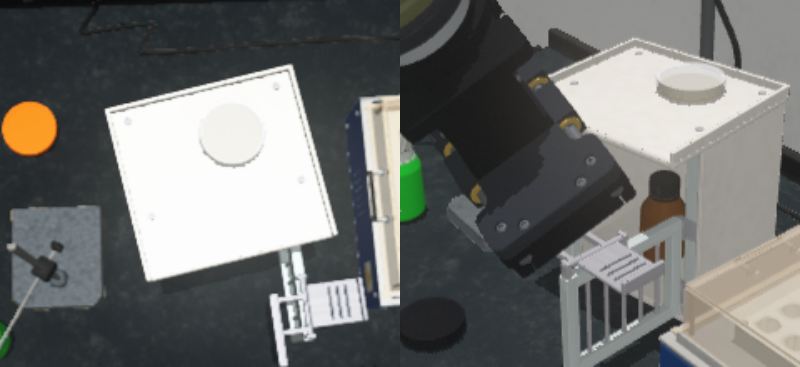

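```bash
python3 -c "
from cell import env
o=env.get_obs();print(o['time_s'],o['force'].round(1));print(env.sign_off())"
```

```text
16.625 [0.1 0.1 0.2]
the job is handed in; nothing more can be done
None
```

The gate is standing open at about 1.4 rad and the job is handed in at 16.6 s. `sign_off` gives no verdict, so the results below are my own checks.

- **Getting the tilt:** moves only allow shifts and a turn about the tool's z. I tilted the tool by pushing repeatedly against the arm's reach limit, up to 38° pointing into the cage. It settled at about 34° at the plate.
- **Opening:** I pressed the thumb plate behind its lip, pulled the gate round by the lip in stages, then eased off and backed out along the tool axis.
- **Latch lifted, gate shut:** the plate depth gave a latch tilt of about 0.3 rad. In that view the gripper hid the plate, but the gate was still in its frame.
- **End state:**
  - **Gate:** the rail fits gave 1.42–1.45 rad.
  - **Latch:** level, with the plate near 122–123 mm and the lip about 131 mm, as at rest.
  - **Jar:** upright and within about 1 mm of its first reading.
  - **Dish:** flat on the shelf.
  - **Robot:** force on the tool near zero, fingertips about 10 cm clear.
- **Checks that missed or disagreed:** a line fit from the last wrist view, which included the plate, put the gate nearer 1.5 rad. In the final top view the detector reported only the orange look-alike as the dish. The white dish was found in the scene view, and both pictures show it in place.

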